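Push the tube of used blades into the sharps bin

TASK

Pick up the orange blade tube with the red cap, which is full of used knife blades, and push it down through the red sprung flap of the sharps bin: keep hold of it while it opens the flap, do not throw it or drop it on. Let it fall inside and leave the flap shut; leave the blue tube of new blades standing where it is.

Things in the scene. Friction and masses are not known exactly. Their poses are not given: they have to be found in the camera images.
- used_tube: Tube of used blades: a plain upright cylinder 32 mm in diameter and 90 mm tall, about 100 g, its lower 70 mm orange and its upper 20 mm (the cap) red. It stands on the bench. Origin: centre of its underside; z axis along the tube, up. Round, so its yaw does not matter.
- new_tube: Tube of new blades, a bystander: same size and shape as the used one (32 mm in diameter, 90 mm tall) but blue with a white cap. Origin: centre of its underside. It stands at least 70 mm, centre to centre, from every other loose thing.
- sharps_bin: Sharps bin, fixed to the bench: grey box, yellow lid, 160 mm (its x) by 210 mm (its y), lid top 210 mm above the bench. Mid-lid is an opening 90 mm (x) by 150 mm (y), closed by the red flap 5 mm below the lid top; fingers fit in. Origin: centre of its underside, straight below the opening's centre; z up. Place varies, yaw up to 23 degrees. Inside, a tube clears the flap, standing or lying.
- flap (a joint): Red flap, 86 x 146 x 3 mm, hinged along the opening's edge on the bin's +x side (far from the robot). 0 = shut, level; swings down into the bin to 1.45 rad. A spring shuts it (0.09 N m shut, 0.13 open): the tube's weight does not open it, a 3 to 5 N push on its middle does. A tube pushed straight down the opening's centre until its top is level with the lid falls in when released.
Things that resemble listed ones, but are neither listed nor needed, are in the scene too. Several things look just like the used_tube: the one meant starts farthest to the robot's right.

How it is judged (in metres and radians):
On the way:
1. the held or pressed used-blade tube opens the flap (value of joint flap above 0.5 rad and contact force between the fingers and used_tube above 0.5 N and z of used_tube in the frame of sharps_bin between 0.05 and 0.185 m and x of used_tube in the frame of sharps_bin between -0.08 and 0.08 m and y of used_tube in the frame of sharps_bin between -0.105 and 0.105 m), for 0.1 s.
At the end, for the whole second after the job is handed in: The used-blade tube lies at rest inside the sharps bin under the flap, the flap is shut (within 0.1 rad), and the blue tube still stands upright within 30 mm of where it was (x of used_tube in the frame of sharps_bin between -0.08 and 0.08 m and y of used_tube in the frame of sharps_bin between -0.105 and 0.105 m and z of used_tube in the frame of sharps_bin below 0.15 m and value of joint flap below 0.1 rad and linear speed of used_tube below 0.03 m/s and distance of new_tube from where it was at the start of the episode below 0.03 m and angle between new_tube's own z axis and vertical below 0.2 rad); the robot touches nothing.
It fails at once if the blue tube of new blades is knocked over (angle between new_tube's own z axis and vertical above 0.5 rad).
It also fails if it takes over 42 s, if anything falls off the work surface, if the arm or the gripper's body presses on something with over 40 N, if the wrist force passes 120 N, or if a joint passes its speed limit or range.

ROBOT

A 7-joint arm with a two-finger parallel gripper is mounted at the origin on the work surface. World frame = base frame: x ahead of the robot, y to its left, z up, the work surface at z = 0. Lengths are in mm, angles in rad, forces in N, time in s.
With the tool pointing down it reaches from about 400 to 900 mm from the base axis. Payload 5.6 kg.
Tool frame: the origin (TCP) lies midway between the tips of the shut fingers; the grasp point (between the pads) lies 19 mm behind it; z points along the fingers, y is the line along which they close (so a half turn about z gives the same grasp; the last joint's range is limited). The gripper opens to 92 mm and grips with 3 to 60 N. Pads are 20 mm wide; open, the fingers measure 128 mm over their backs; the gripper's body (75 mm by 189 mm) begins 69 mm behind the grasp point.
Start: joints at [1.24, 0.468, -0.012, 1.603, 0.006, 1.071, -0.056], TCP at [184.456, -623.286, 214.592] pointing down, gripper open.
Joint ranges: [-2.53, 2.53], [-0.31, 2.02], [-1.57, 1.55], [0.28, 2.44], [-1.29, 4.43], [0.15, 1.84], [-2.92, 2.92]. Speed limits (rad/s): [2.57, 2.57, 3.14, 3.14, 3.14, 3.14, 3.14].

INTERFACE

Orientations are given as a rotation vector (axis times angle).
In Python, from cell import robot, grip, kin, viewer gives the robot as it stands. Calls block until the motion is done:
- robot.movep(position, orientation): joint-space move of the TCP to a pose.
- robot.servo_line(position, feed=150, rotation=None): straight line of the TCP; rotation=None keeps the orientation; feed is the mean speed in mm/s.
- robot.goto_joints(angles): joint-space move.
- grip(opening, newtons=None): opening from 0.0 (shut) to 1.0 (fully open); newtons is the grip in N (None keeps the last); returns when the fingers have stopped.
- robot.hold(seconds).
- kin.ik(position, orientation): joint angles nearest the present ones, or None.
- robot.observe(): the state.
- viewer.read_camera(name): name is "scene" or "top" or "wrist"; returns the picture (420x560x3 uint8, red, green, blue); there is no depth.
- viewer.camera_info(name): a dict with "camera_matrix" (3x3 intrinsics, pixels), "R" (3x3) and "t" (3): a world point X has camera coordinates R X + t. Camera axes: x right, y down, z forward; pixel columns grow to the right and rows downward; lengths in mm; the calibration is good to about 2 mm. A picture is of the moment at which its call begins: read the wrist's pose just before it. camera_info takes no time and is no camera call; for the wrist camera it gives the pose at the moment of the call.
A pose or a line that the arm cannot do raises robot.IKError and nothing moves.
- robot.job_done(): hands the job in; it is judged then, once.
Trained networks look in the newest picture that a camera, given by its name, has taken for a name from the list of things; names that differ only in an ending like _2 or _b are one class to them, and where a whole thing is asked for, a point or a joint stands for the part that bears it (a point fixed in the world has none). Each returns a list of dicts, best first, with "confidence" (0 to 1); they miss things now and then, are a little off and sometimes report something else, mostly with a low value. They report only what shows in the picture. A call takes as long as a camera call. They do not tell look-alikes from the thing itself.
- viewer.silhouettes(name, camera): "mask" (420x560 bool, what is visible of it).
- viewer.pinpoint(name, camera): "at" ([x, y, z] in mm, in the coordinates of the camera as it stood for that picture, good to about 4 mm: a listed point, or the origin of a listed thing).
The state is a dict: "t": time; "joints": joint angles; "joint_velocities": joint speeds; "joint_torque": joint torques, N m; "tcp_pos": TCP position; "tcp_rot": TCP orientation; "contact_force": force on the tool from outside, world axes, zero at the start; "wrist_torque": the same for the moment, N m; "grip_width": opening from 0.0 (shut) to 1.0 (fully open); "grip_force": force on a finger pad.
Only numpy, scipy, OpenCV 4.12 (cv2) and the standard library are available. Lean on these libraries where they do the work, as an engineer would, in place of code of your own. Each camera call takes 0.05 s, during which the arm holds its last target. There are 200 camera calls.

## Working session

There is one attempt and no reset: what is moved stays moved. The work goes in short steps, each a Python script; the robot and the scene stay as the last script left them, time stands still between calls to the robot, and variables do not carry over. Pictures are saved under pics/ and viewed, at most 10 in all, crops included, and the job is handed in when it is done.

```bash
mkdir -p pics; cat > h.py <<'E'
from cell import robot, grip, kin, viewer
import numpy as np, cv2
def shot(cam,fn=None):
    ci=viewer.camera_info(cam); im=viewer.read_camera(cam)
    if fn: cv2.imwrite('pics/'+fn,im[:,:,::-1])
    return im,ci
def world(ci,p): return np.array(ci['R']).T@(np.array(p)-np.array(ci['t']))
def pix(ci,X):
    c=np.array(ci['camera_matrix'])@(np.array(ci['R'])@np.array(X,float)+np.array(ci['t'])); return c[:2]/c[2]
def find(n,cam,ci):
    for d in viewer.pinpoint(n,cam):
        w=world(ci,d['at']); print(n,cam,round(d['confidence'],2),w.round(0),pix(ci,w).round(0))
E
python3 - <<'E'
from h import *
ims=[]
for c in ['top','scene']:
    im,ci=shot(c); ims.append(im)
    for n in ['used_tube','new_tube','sharps_bin']: find(n,c,ci)
a=np.hstack(ims); cv2.imwrite('pics/a.png',cv2.resize(a,(800,300))[:,:,::-1])
cv2.imwrite('pics/top.png',ims[0][:,:,::-1])
print(robot.observe()['t'],robot.observe()['tcp_rot'])
E
```

```text
used_tube top 0.8 [524. 226.   6.] [200. 252.]
used_tube top 0.77 [486. 160.   2.] [231. 266.]
used_tube top 0.61 [461.  79.   2.] [268. 274.]
used_tube top 0.6 [423. 156.   7.] [234. 294.]
new_tube top 0.82 [526. 290.   2.] [172. 254.]
used_tube scene 0.77 [485. 156.   5.] [344. 277.]
used_tube scene 0.71 [425. 161.   3.] [365. 264.]
used_tube scene 0.66 [524. 224.  -1.] [357. 310.]
used_tube scene 0.62 [462.  81.  -5.] [324. 255.]
new_tube scene 0.61 [526. 290.   1.] [385. 331.]
sharps_bin scene 0.64 [ 471. -237.   -3.] [226. 189.]
0.4 [-3.10887313e+00 -4.50357521e-01  1.36525381e-04]
```

View pics/top.png

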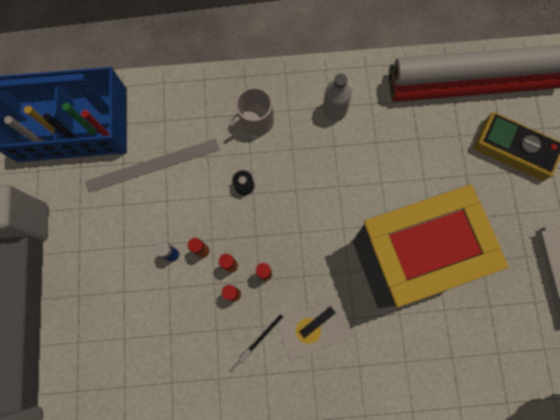

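View pics/a.png

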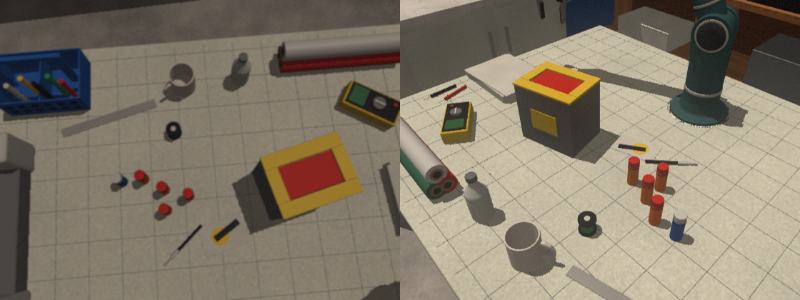

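The two used-tube estimates agree: the rightmost tube (cap at top pixel 263,271) is at about (461, 80). Blue is far left (170,253). The bin's lid is at about pixel (435,245). Next I fit the lid from the top picture and check the tube cap.

```bash
cat >> h.py <<'E'
from scipy.spatial.transform import Rotation as Ro
def down(psi): return (Ro.from_euler('z',psi)*Ro.from_euler('x',np.pi)).as_rotvec()
def back(ci,uv,z):
    K=np.array(ci['camera_matrix']);R=np.array(ci['R']);t=np.array(ci['t'])
    d=(R.T@np.linalg.inv(K)@np.c_[uv,np.ones(len(uv))].T).T; c=-R.T@t
    return c+d*((z-c[2])/d[:,2])[:,None]
def redmask(im):
    h=cv2.cvtColor(im,cv2.COLOR_RGB2HSV)
    return (((h[...,0]<6)|(h[...,0]>172))&(h[...,1]>150)&(h[...,2]>70)).astype(np.uint8)
E
python3 - <<'E'
from h import *
im,ci=shot('top')
h=cv2.cvtColor(im,cv2.COLOR_RGB2HSV)
y=((h[...,0]>18)&(h[...,0]<32)&(h[...,1]>120)&(h[...,2]>90)).astype(np.uint8)
for m,z,l in ((redmask(im),205,'red'),(y,210,'yel')):
    for c in cv2.findContours(m,cv2.RETR_EXTERNAL,cv2.CHAIN_APPROX_NONE)[0]:
        a=cv2.contourArea(c)
        if a>2000: print(l,a,cv2.minAreaRect(c)[0],cv2.minAreaRect(back(ci,c[:,0].astype(float),z)[:,:2].astype(np.float32)))
        elif a>60 and l=='red':
            p=c[:,0].mean(0); print(a,p,back(ci,[p],88)[0].round(0))
q0=np.array(robot.observe()['joints'])
for P,s in (((461,80,220),(-np.pi/2,np.pi/2)),((461,80,51),(-np.pi/2,np.pi/2)),((471,-237,300),(-.25,.25,2.9,3.4)),((471,-237,150),(-.25,.25,2.9,3.4))):
    for k in s:
        q=kin.ik(P,down(k)); print(P,round(k,2),None if q is None else np.round(q,2))
E
```

```text
164.0 [229.0952381  292.35714286] [422. 156.  88.]
149.5 [262.90243902 270.65853659] [460.  84.  88.]
152.5 [225.8974359  261.17948718] [486. 159.  88.]
150.0 [195.175 245.125] [525. 221.  88.]
red 3569.5 (435.185546875, 243.71945190429688) ((469.0645751953125, -238.15621948242188), (85.75226593017578, 144.55419921875), 13.93356990814209)
891.5 [477.74328358  87.64776119] [ 827. -424.   88.]
yel 10603.0 (435.88238525390625, 243.81871032714844) ((468.2859802246094, -236.91006469726562), (165.87388610839844, 217.08950805664062), 14.15680980682373)
(461, 80, 220) -1.57 [ 0.81  0.47 -1.29  1.97  0.51  1.09  2.43]
(461, 80, 220) 1.57 [ 0.62  0.31 -1.    1.98  0.31  1.01 -0.52]
(461, 80, 51) -1.57 [ 0.73  0.98 -1.33  2.1   1.12  1.1   1.95]
(461, 80, 51) 1.57 [ 0.39  0.57 -0.78  2.11  0.63  0.7  -0.8 ]
(471, -237, 300) -0.25 [ 0.57  0.19 -0.19  1.79  0.04  1.16 -1.45]
(471, -237, 300) 0.25 [ 0.61  0.19 -0.24  1.79  0.05  1.16 -0.97]
(471, -237, 300) 2.9 [ 0.99  0.26 -0.69  1.77  0.17  1.18  1.58]
(471, -237, 300) 3.4 [ 1.04  0.27 -0.76  1.76  0.2   1.19  2.06]
(471, -237, 150) -0.25 [ 0.52  0.35 -0.14  1.95  0.06  0.84 -1.48]
(471, -237, 150) 0.25 [ 0.6   0.36 -0.23  1.95  0.11  0.85 -1.02]
(471, -237, 150) 2.9 [ 0.94  0.44 -0.66  1.93  0.34  0.89  1.43]
(471, -237, 150) 3.4 [ 1.01  0.46 -0.76  1.92  0.4   0.91  1.88]
```

```bash
python3 - <<'E'
from h import *
grip(0.95,25)
p=robot.observe()['tcp_pos']
robot.servo_line([p[0],p[1],330],feed=200)
robot.movep([461,82,230],down(np.pi/2))
im,ci=shot('wrist','w1.png')
find('used_tube','wrist',ci)
for c in cv2.findContours(redmask(im),cv2.RETR_EXTERNAL,cv2.CHAIN_APPROX_NONE)[0]:
    if cv2.contourArea(c)>150: print(cv2.contourArea(c),cv2.minEnclosingCircle(c), back(ci,[cv2.minEnclosingCircle(c)[0]],85)[0].round(1))
print(robot.observe()['tcp_pos'],robot.observe()['t'])
E
```

```text
used_tube wrist 0.83 [420. 157.  -0.] [238. 102.]
used_tube wrist 0.72 [486. 160.   1.] [302.  99.]
used_tube wrist 0.68 [460.  85.  -2.] [277. 170.]
used_tube wrist 0.55 [524. 226.   1.] [342.  29.]
970.0 ((278.1428527832031, 188.42857360839844), 18.694746017456055) [461.3  84.9  85. ]
1092.0 ((230.42251586914062, 102.9354248046875), 19.60650634765625) [422.4 156.6  85. ]
1076.5 ((309.28125, 99.0), 19.577295303344727) [486.8 159.6  85. ]
1303.0 ((362.5, 17.5), 24.052125930786133) [526.4 219.7  85. ]
[461.28317301  81.35929875 229.98550596] 4.2583
```

View pics/w1.png

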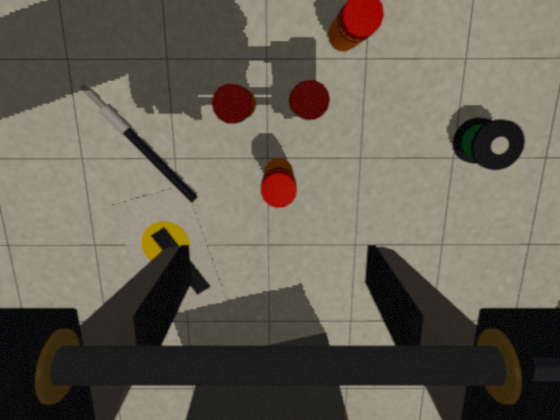

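The target (cap at pixel 278,188) stands between the open fingers at about (461, 85). The neighbouring tubes (230,103 and 309,99) are clear of the finger paths.

```bash
python3 - <<'E'
from h import *
R=down(np.pi/2)
robot.servo_line([461,84.7,130],feed=150,rotation=R)
robot.servo_line([461,84.7,50],feed=80)
g=grip(0.0,25); o=robot.observe(); print(o['grip_width'],o['grip_force'],o['tcp_pos'])
robot.servo_line([461,84.7,320],feed=180)
robot.movep([468.7,-237.5,320],down(0.245))
o=robot.observe(); print(o['t'],o['grip_width'],o['grip_force'],o['tcp_pos'],o['contact_force'])
im,ci=shot('top'); im2,_=shot('scene'); im3,cw=shot('wrist')
cv2.imwrite('pics/b.png',cv2.resize(np.hstack([im,im2,im3]),(800,300))[:,:,::-1]);
cv2.imwrite('pics/c.png',np.hstack([im[140:350,330:],im2[50:260,80:400]])[:,:,::-1])
E
```

```text
0.34239675369675115 24.993754774332047 [460.99613816  84.73534574  49.98150621]
9.975 0.34071534365768286 24.993522316217422 [ 469.18934912 -235.70806596  320.01124703] [-0.13800101  0.81527537 -0.71922371]
```

View pics/b.png

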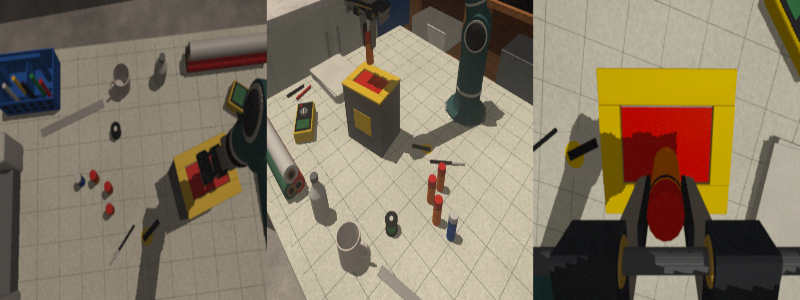

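View pics/c.png

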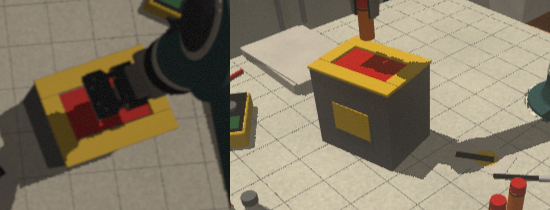

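The tube is held upright above the middle of the opening, and the gripper's closing line runs along the lid's long side. Now I push it down in stages.

```bash
python3 - <<'E'
from h import *
R=down(0.245)
for z,f in ((270,150),(240,60),(200,60),(162,60)):
    robot.servo_line([468.7,-237.5,z],feed=f,rotation=R)
    o=robot.observe(); print(round(o['t'],1),o['tcp_pos'].round(1) if hasattr(o['tcp_pos'],'round') else o['tcp_pos'],np.round(o['contact_force'],1),round(o['grip_width'],3),round(o['grip_force'],1))
robot.hold(0.3)
grip(0.65); robot.hold(0.4)
print(np.round(robot.observe()['contact_force'],1))
im,_=shot('wrist')
robot.servo_line([468.7,-237.5,330],feed=120)
robot.hold(0.5)
im1,ci=shot('wrist'); im2,_=shot('scene')
find('used_tube','scene',_)
cv2.imwrite('pics/d.png',cv2.resize(np.hstack([im,im1,im2]),(800,300))[:,:,::-1]); print(robot.observe()['t'])
E
```

```text
10.6 [ 469.1 -237.1  270.4] [ 0.2 -0.9  0.3] 0.343 25.0
11.3 [ 468.1 -237.5  239.7] [-1.3 -1.   0.5] 0.339 25.0
12.1 [ 468.1 -237.4  199.6] [-2.3  0.2 -1.5] 0.342 25.0
12.9 [ 468.3 -237.3  161.7] [-2.1 -0.6 -1.1] 0.347 25.0
[-0.8 -0.7  1.9]
used_tube scene 0.96 [425. 159.   1.] [364. 264.]
used_tube scene 0.92 [485. 160.   3.] [345. 279.]
used_tube scene 0.66 [527. 224.   0.] [356. 310.]
16.3917
```

View pics/d.png

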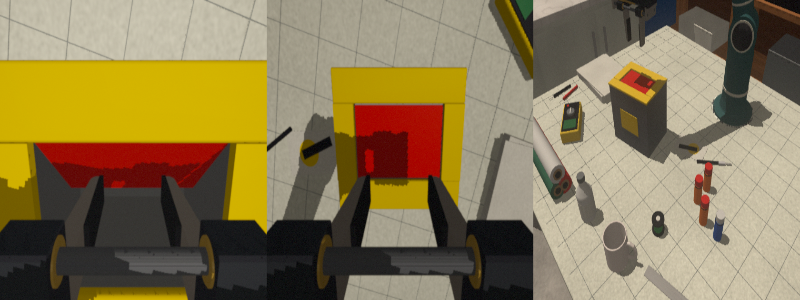

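The tube has left the fingers and is inside the bin. The flap is shut, and the blue tube and the three look-alikes still stand.

```bash
python3 -c "
from h import *
print(robot.job_done())"
```

```text
the job is handed in; nothing more can be done
None
```

I pushed the used-blade tube through the flap while holding it and released it inside the bin. The last pictures show the flap shut and the blue tube still standing in its place. I handed the job in after about 16 s on the robot's clock; the hand-in returned no verdict.

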